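# Take the orange blanks tray off its keyhole studs and stand it on the cutting mat

### The job

On the leatherwork table two small trays hang by keyhole slots on a low dark wooden board. Take down the orange tray: slide it straight up until the stud heads stand in the wide lower ends of its slots, draw it off the studs away from the board, and set it down upright around the middle of the green cutting mat before letting go of it. Leave the blue tray hanging where it is.

Things in the scene. Friction and masses are not known exactly. Their poses are not given: they have to be found in the camera images.
- orange_grip (a point): Centre of the pale wooden grip tab, 14 (x) by 26 (y) by 45 mm high, atop the orange tray of leather rounds (0.25 kg). It stands clear above the board's edge: pinch it from above, either way. z up, x out of the board's front, y along the board. The tray's flat underside is 137.5 mm below this point; the tray is 84 mm wide (y) and reaches from 7 mm behind to 53 mm ahead of this point in x.
- blue_grip (a point): Same point of the blue tray of rivets, alike in shape, hanging 130 mm to one side or the other of the orange one; it stays. Both trays: back plate 5 mm thick, 115 mm high, with two upright keyhole slots 42 mm apart, narrow (10.5 mm) at the top, wide (32 mm) below. Hung, the studs are at the narrow top.
- board: Fixed upright dark wooden board 300 wide (y), 150 high, 18 mm thick, turned about the vertical. Origin: table level, mid-width, front face; x points out of the front, z up. Stud heads are 17 mm across, 140 mm up, and reach 12 mm out. Raised 32 mm (26 to 38 will do) a tray has its wide ends at the heads; then draw it out (+x) 30 mm or more before lifting further. Slides freely, little force.
- mat_mid (a point): Middle of the top face of the green cutting mat with a white grid, 240 mm (x) by 220 mm (y), 3 mm thick, fixed flat on the table; z up.

How it is judged:
By the outcome, as a careful person would: the job done as asked, in the order asked, and still so for the second after the job is handed in, with the robot touching nothing.
It also fails if it takes over 38 s, if anything falls off the work surface, if the arm or the gripper's body presses on something with over 40 N, if the wrist force passes 120 N, or if a joint passes its speed limit or range.

### The arm

A 7-joint arm with a two-finger parallel gripper is mounted at the origin on the work surface. World frame = base frame: x ahead of the robot, y to its left, z up, the work surface at z = 0. Lengths are in m, angles in rad, forces in N, time in s.
With the tool pointing down it reaches from about 0.4 to 0.85 m from the base axis. Payload 4.5 kg.
Tool frame: the origin (TCP) lies at the very end of the fingers, on their centre line; the grasp point (between the pads) lies 19 mm behind it; z points along the fingers, y is the line along which they close (so a half turn about z gives the same grasp; the last joint's range is limited). The gripper opens to 88 mm and grips with 3 to 60 N. Pads are 18 mm wide; open, the fingers measure 123 mm over their backs; the gripper's body (75 mm by 187 mm) begins 45 mm behind the grasp point.
Start: joints at [1.201, 0.689, -0.195, 1.565, 0.157, 0.902, -0.215], TCP at [0.246, -0.575, 0.239] pointing down, gripper open.
Joint ranges: [-3.01, 3.01], [-0.46, 2.08], [-1.47, 1.51], [0.13, 2.56], [-1, 4.14], [0.04, 2.09], [-2.66, 2.66]. Speed limits (rad/s): [2.57, 2.57, 3.14, 3.14, 3.14, 3.14, 3.14].

### API

Orientations are given as a unit quaternion [x, y, z, w].
In Python, from plant import r gives the robot as it stands. The module is installed in compiled form; this text tells all that it offers.
- The arm moves only by the tool step_arm, never from a script. Its argument "increments" is a list of rows, each a list of 2 entries, a list of its own where there are three numbers: the shift along the world's x, y, z in cm, then the turn, a rotation vector about the world's x, y, z in degrees. A call has exactly 10 rows; each row shifts and turns the commanded pose from where the row before left it; what a row does not reach is not made up. A row lasts 1/10 s, in which the tool goes at most 50 mm and 8.59 degrees, less where a joint would pass 70% of its speed; a pose out of reach is approached as far as the arm can. A call is refused whole if a number of a shift passes 5 or a number of a turn 8.59, either way. A call with a gripper value outside its range is refused whole. "fingers" is the opening, from 0 (shut) to 1 (fully open), set as the call begins (left out, the last holds). The fingers move at their own pace and stop on an object; "grip_force" is the grip in N (left out, the last holds). Time passes only in rows, so rows that do not move let the fingers close, or fill a call up. It gives the time, the measured TCP pose, the force, the opening and the grip force at its end, in the units of the state.
- r.get_state(): the state, without advancing time (a new reading comes with each control period).
- r.snapshot(name): name is "scene" or "top" or "wrist"; returns (picture, depth): 480x640x3 uint8, red, green, blue; 480x640 float32, m along the optical axis (not along the pixel's ray), 0 where there is no reading.
- r.calibration(name): a dict with "fov_y" (degrees; the focal length in pixels is half the picture's height over the tangent of half this angle, whatever the lens; pixels are square), "cx", "cy" (the principal point, pixels), "R" (3x3) and "t" (3): a world point X has camera coordinates R X + t. Camera axes: x right, y down, z forward; pixel columns grow to the right and rows downward; lengths in m; the calibration is good to about 2 mm. The wrist camera is an equidistant fisheye: a pixel r from the principal point sees the ray r / f radians off the axis. A picture is of the moment at which its call begins: read the wrist's pose just before it. calibration takes no time and is no camera call; for the wrist camera it gives the pose at the moment of the call.
- r.finish_job(): hands the job in; it is judged then, once.
The state is a dict: "clock": time; "q": joint angles; "qd": joint speeds; "joint_torque": joint torques, N m; "tool_pos": TCP position; "eef_rot": TCP orientation; "contact_force": force on the tool from outside, world axes, zero at the start; "moment": the same for the moment, N m; "opening": opening from 0.0 (shut) to 1.0 (fully open); "finger_force": force on a finger pad.
Only numpy, scipy, OpenCV 4.12 (cv2) and the standard library are available. Lean on these libraries where they do the work, as an engineer would, in place of code of your own. Each camera call takes 0.05 s, during which the arm holds its last target. There are 200 camera calls.

## Working session

There is one attempt and no reset: what is moved stays moved. The work goes in short steps, Python scripts to look and compute and a tool call to move; the robot and the scene stay as the last step left them, time stands still between calls to the robot, and variables do not carry over. Pictures are saved under pics/ and viewed, at most 10 in all, crops included, and the job is handed in when it is done.

Besides the shell and the picture viewer there is one more tool, called in YAML: its name, and indented under it one key for each argument. step_arm: Moves the arm, as the interface text tells. Its arguments: {"type":"object","properties":{"increments":{"type":"array","items":{"type":"array"}},"fingers":{"type":"number"},"grip_force":{"type":"number"}},"required":["increments"]}

```bash
mkdir -p pics; cat > h.py <<'E'
import numpy as np, cv2
from plant import r
def cloud(n):
    c=r.calibration(n); p,d=r.snapshot(n)
    f=240/np.tan(np.radians(c["fov_y"])/2)
    v,u=np.mgrid[:480,:640]
    x=(u-c["cx"])/f; y=(v-c["cy"])/f
    P=np.stack([x*d,y*d,d],-1)
    W=(P-np.array(c["t"]))@np.array(c["R"])
    W[d<=0]=np.nan
    return p,d,W
E
python3 - <<'E'
from h import *
for n in("scene","top"):
    p,d,W=cloud(n); cv2.imwrite(f"pics/{n}.png",p[...,::-1]); np.savez(f"{n}.npz",p=p,W=W)
s=r.get_state(); print(s["clock"],s["tool_pos"],s["eef_rot"],s["opening"])
E
```

```text
0.1 [ 0.24531485 -0.57427588  0.23802336] [ 9.79681159e-01  2.00559781e-01 -2.15311562e-04 -7.44574676e-04] 0.9997434564419514
```

View pics/scene.png

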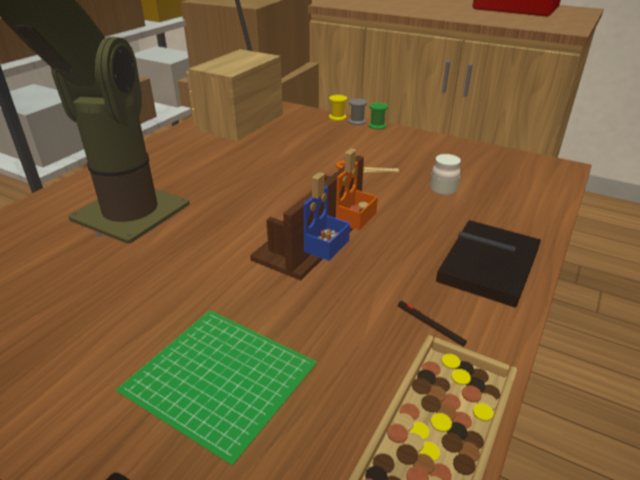

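View pics/top.png

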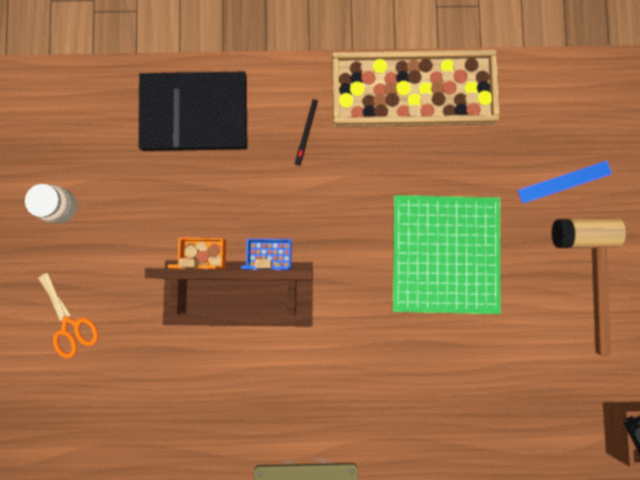

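Scene: the board's front faces away from the robot. In the top view the orange tray is at about (200,255), its grip near (187,263), the blue tray at (268,255), and the mat centre at (447,254).

```bash
python3 - <<'E'
import numpy as np, cv2
for n in("top","scene"):
    z=np.load(n+".npz"); p,W=z["p"],z["W"]
    h=cv2.cvtColor(p,cv2.COLOR_RGB2HSV)
    g=(h[...,0]>50)&(h[...,0]<75)&(h[...,1]>150)&(np.abs(W[...,2])<.02)
    print(n,"nan",np.isnan(W[...,0]).mean())
    nn,l,st,_=cv2.connectedComponentsWithStats(g.astype(np.uint8)); k=1+np.argmax(st[1:,4])
    q=W[l==k]; rect=cv2.minAreaRect(q[:,:2].astype(np.float32)); print("mat",rect,np.median(q[:,2]))
    # high points: tabs
    reg=(W[...,0]>.3)&(W[...,0]<.75)&(W[...,1]>-.15)&(W[...,1]<.45)
    t=reg&(W[...,2]>.16)
    nn,l,st,ce=cv2.connectedComponentsWithStats(t.astype(np.uint8))
    for k in range(1,nn):
        q=W[l==k]
        if len(q)>15: print("hi",len(q),ce[k],np.median(q,0),q.min(0),q.max(0),p[l==k].mean(0))
    b=reg&(W[...,2]>.13)&(W[...,2]<.16)&(h[...,2]<100)
    q=W[b]; print("board",len(q),q.min(0),q.max(0),cv2.minAreaRect(q[:,:2].astype(np.float32)))
    for nm,lo,hi in(("or",5,15),("bl",108,125)):
        m=reg&(h[...,0]>lo)&(h[...,0]<hi)&(h[...,1]>190)&(h[...,2]>120)&(W[...,2]>.02)
        q=W[m]; 
        if len(q): print(nm,len(q),np.nanpercentile(q,[2,50,98],axis=0).round(3).tolist())
E
```

```text
top nan 0.004098307291666666
mat ((0.515451967716217, -0.2983102798461914), (0.21672984957695007, 0.23479847609996796), 87.60749816894531) 0.003337886443257174
hi 167 [188.13772455 263.06586826] [0.49746359 0.18887022 0.19895131] [0.49061923 0.17903556 0.16021675] [0.50452779 0.20490135 0.2044826 ] [193.58682635 152.94011976 102.82634731]
hi 148 [262.94594595 264.02027027] [0.49326539 0.06159158 0.19968148] [0.48647334 0.04983329 0.16542472] [0.50042878 0.07543653 0.20486627] [198.34459459 164.52702703 122.03378378]
board 528 [ 0.46492252 -0.01947985  0.13012285] [0.48967817 0.27404404 0.15524424] ((0.47890225052833557, 0.1271728277206421), (0.2939835786819458, 0.01912936009466648), 88.16688537597656)
or 410 [[0.49, 0.15, 0.043], [0.534, 0.188, 0.076], [0.55, 0.234, 0.156]]
bl 19 [[0.498, 0.025, 0.058], [0.542, 0.086, 0.071], [0.544, 0.102, 0.128]]
scene nan 0.0044921875
mat ((0.5161963701248169, -0.2989363372325897), (0.21795295178890228, 0.23806048929691315), 87.5792007446289) 0.004438667256506922
hi 212 [349.70754717 158.73113208] [0.50378982 0.18412082 0.18444045] [0.49203836 0.17619602 0.16061748] [0.50774187 0.205336   0.2037323 ] [126.87264151  97.11792453  57.48584906]
hi 263 [317.5095057  184.01901141] [0.49997097 0.05451914 0.18419541] [0.48746186 0.0471523  0.16028871] [0.50318796 0.07518006 0.20298488] [125.47908745  96.53612167  58.49429658]
board 785 [ 0.46694967 -0.0230893   0.13000332] [0.5041114  0.27681533 0.15955825] ((0.4878341257572174, 0.12672005593776703), (0.3003523647785187, 0.03301412984728813), 88.29824829101562)
or 920 [[0.491, 0.148, 0.043], [0.513, 0.159, 0.079], [0.552, 0.235, 0.156]]
```

step_arm:
  increments:
    - [[1, 1, 0.5], [0, 0, 2]]
    - [[2, 3, 0.5], [0, 0, 3]]
    - [[2, 4, 0.5], [0, 0, 4]]
    - [[2, 4, 0.5], [0, 0, 4]]
    - [[2, 4, 0.5], [0, 0, 4]]
    - [[2, 4, 0.5], [0, 0, 4]]
    - [[2, 4, 0], [0, 0, 4]]
    - [[2, 4, 0], [0, 0, 4]]
    - [[2, 4, 0], [0, 0, 4]]
    - [[2, 4, 0], [0, 0, 4]]
  fingers: 1

```text
clock: 1.1
tool_pos: [0.4363, -0.2119, 0.2692]
eef_rot: [0.864, 0.503, 0.0, 0.0]
contact_force: [0.4, -1.1, -0.0]
opening: 1.005
finger_force: 0.0
```

step_arm:
  increments:
    - [[1, 4, 0], [0, 0, 4]]
    - [[1, 4, 0], [0, 0, 4]]
    - [[1, 4, 0], [0, 0, 4]]
    - [[1, 4, 0], [0, 0, 4]]
    - [[1, 4, 0], [0, 0, 4]]
    - [[1, 4, 0], [0, 0, 4]]
    - [[0.5, 4, 0], [0, 0, 3]]
    - [[0, 4, 0], [0, 0, 1]]
    - [[0, 3, 0], [0, 0, 0]]
    - [[0, 0, 0], [0, 0, 0]]

```text
clock: 2.1
tool_pos: [0.4994, 0.1421, 0.2695]
eef_rot: [0.715, 0.699, 0.002, -0.001]
contact_force: [0.1, -0.1, 0.5]
opening: 1.001
finger_force: 0.0
```

step_arm:
  increments:
    - [[0, 1, 0], [0, 0, -0.5]]
    - [[0, 2, 0], [0, 0, 0]]
    - [[0, 1.5, 0], [0, 0, 0]]
    - [[0, 0.4, 0], [0, 0, 0]]
    - [[0, 0, 0], [0, 0, 0]]
    - [[0, 0, 0], [0, 0, 0]]
    - [[0, 0, 0], [0, 0, 0]]
    - [[0, 0, 0], [0, 0, 0]]
    - [[0, 0, 0], [0, 0, 0]]
    - [[0, 0, 0], [0, 0, 0]]

```text
clock: 3.1
tool_pos: [0.5007, 0.184, 0.2688]
eef_rot: [0.722, 0.692, 0.0, 0.0]
contact_force: [0.3, -0.5, -0.6]
opening: 1.007
finger_force: 0.0
```

```bash
python3 - <<'E'
from h import *
c=r.calibration("wrist"); s=r.get_state(); p,d=r.snapshot("wrist"); cv2.imwrite("pics/w1.png",p[...,::-1])
f=240/np.tan(np.radians(c["fov_y"])/2)
v,u=np.mgrid[:480,:640]; x=u-c["cx"]; y=v-c["cy"]; th=np.hypot(x,y)/f; k=np.tan(th)/np.maximum(np.hypot(x,y),1e-9)
P=np.stack([x*k*d,y*k*d,d],-1); W=(P-np.array(c["t"]))@np.array(c["R"])
print(s["tool_pos"],s["eef_rot"])
h=cv2.cvtColor(p,cv2.COLOR_RGB2HSV)
for a,b in((.12,.27),(0,.13)):
  m=(d>0)&(W[...,2]>.196)&(W[...,2]<.212)&(W[...,1]>a)&(W[...,1]<b)&(abs(W[...,0]-.5)<.03)
  q=W[m]; print(len(q),np.percentile(q,[1,50,99],axis=0).round(4).tolist(),cv2.minAreaRect(q[:,:2].astype(np.float32)),p[m].mean(0))
E
```

```text
[0.50065175 0.18399578 0.26875325] [7.21669525e-01 6.92237744e-01 6.97026187e-06 5.12647518e-05]
944 [[0.4916, 0.1816, 0.197], [0.4985, 0.1945, 0.2001], [0.5055, 0.2061, 0.2017]] ((0.4983347952365875, 0.19365164637565613), (0.025273103266954422, 0.013963787816464901), 87.8506851196289) [240.44173729 218.82309322 158.51059322]
483 [[0.487, 0.0509, 0.1966], [0.4938, 0.0653, 0.1999], [0.5004, 0.0766, 0.2014]] ((0.4935789704322815, 0.06357462704181671), (0.02697492390871048, 0.013152386993169785), 88.05723571777344) [237.0310559  215.79089027 154.74534161]
```

View pics/w1.png

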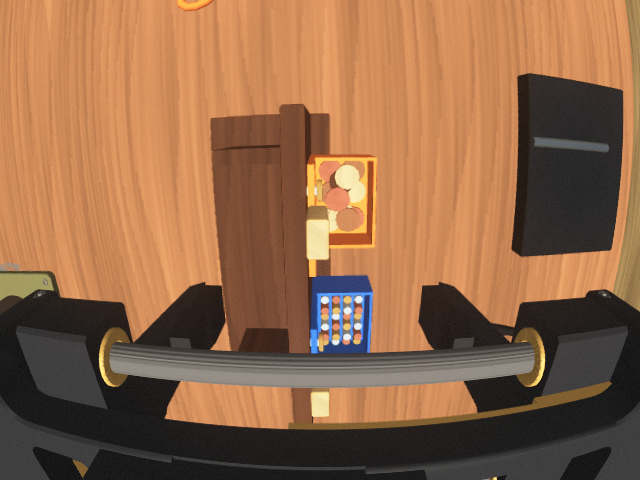

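The wrist view shows the orange tray's tab at about (318,232), consistent with the top camera. Descending onto it.

step_arm:
  increments:
    - [[-0.2, 0.8, -0.5], [0, 0, 0.4]]
    - [[0, 0, -1.5], [0, 0, 0]]
    - [[0, 0, -2], [0, 0, 0]]
    - [[0, 0, -2], [0, 0, 0]]
    - [[0, 0, -2], [0, 0, 0]]
    - [[0, 0, -1.5], [0, 0, 0]]
    - [[0, 0, -0.8], [0, 0, 0]]
    - [[0, 0, -0.2], [0, 0, 0]]
    - [[0, 0, 0], [0, 0, 0]]
    - [[0, 0, 0], [0, 0, 0]]

```text
clock: 4.15
tool_pos: [0.499, 0.1927, 0.1644]
eef_rot: [0.719, 0.695, 0.001, 0.0]
contact_force: [-0.1, 0.9, 0.8]
opening: 0.996
finger_force: 0.0
```

step_arm:
  increments:
    - [[-0.07, 0, 0], [0, 0, 0]]
    - [[0, 0, 0], [0, 0, 0]]
    - [[0, 0, 0], [0, 0, 0]]
    - [[0, 0, 0], [0, 0, 0]]
    - [[0, 0, 0], [0, 0, 0]]
    - [[0, 0, 0], [0, 0, 0]]
    - [[0, 0, 0], [0, 0, 0]]
    - [[0, 0, 0], [0, 0, 0]]
    - [[0, 0, 0], [0, 0, 0]]
    - [[0, 0, 0], [0, 0, 0]]
  fingers: 0
  grip_force: 25

```text
clock: 5.15
tool_pos: [0.4979, 0.1923, 0.1638]
eef_rot: [0.719, 0.695, 0.0, 0.0]
contact_force: [0.1, 0.5, 0.3]
opening: 0.159
finger_force: 25.0
```

Gripped at 14 mm. Sliding up 32 mm.

step_arm:
  increments:
    - [[0, 0, 0.2], [0, 0, 0]]
    - [[0, 0, 0.4], [0, 0, 0]]
    - [[0, 0, 0.5], [0, 0, 0]]
    - [[0, 0, 0.6], [0, 0, 0]]
    - [[0, 0, 0.6], [0, 0, 0]]
    - [[0, 0, 0.5], [0, 0, 0]]
    - [[0, 0, 0.3], [0, 0, 0]]
    - [[0, 0, 0.1], [0, 0, 0]]
    - [[0, 0, 0], [0, 0, 0]]
    - [[0, 0, 0], [0, 0, 0]]

```text
clock: 6.15
tool_pos: [0.4977, 0.1922, 0.1955]
eef_rot: [0.719, 0.695, -0.0, -0.0]
contact_force: [0.9, 0.0, -3.8]
opening: 0.155
finger_force: 25.0
```

```bash
python3 - <<'E'
from h import *
p,d,W=cloud("scene"); cv2.imwrite("pics/s2.png",cv2.resize(p[110:270,230:410,::-1],None,fx=3.3,fy=3.3))
s=r.get_state(); print(s["tool_pos"],s["contact_force"],s["moment"])
h=cv2.cvtColor(p,cv2.COLOR_RGB2HSV)
m=(h[...,0]>5)&(h[...,0]<15)&(h[...,1]>190)&(h[...,2]>120)&(W[...,2]>.02)&(W[...,0]<.6)&(W[...,0]>.45)&(W[...,1]>.1)&(W[...,1]<.25)
print(np.nanpercentile(W[m],[2,50,98],axis=0).round(3).tolist())
E
```

```text
[0.4977464  0.19216758 0.19551207] [-0.10544255  0.14006566 -2.19872387] [-0.05023621 -0.06480835 -0.01835338]
[[0.491, 0.148, 0.075], [0.511, 0.175, 0.107], [0.552, 0.234, 0.184]]
```

View pics/s2.png

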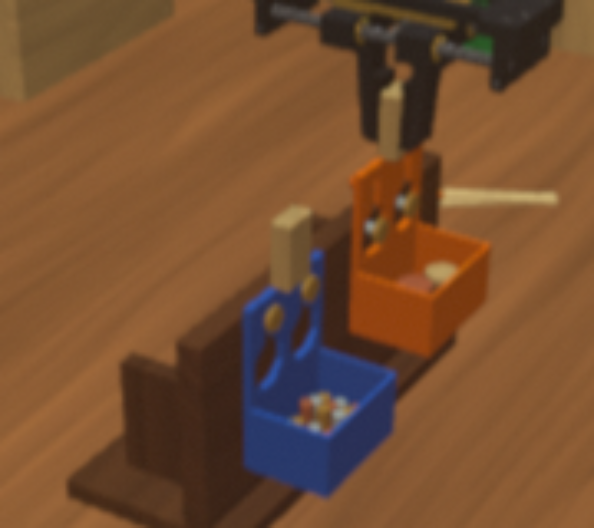

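The tray is raised 32 mm, with the stud heads at (373,228) and (404,203) inside the wide ends. Drawing it out along the board's normal.

step_arm:
  increments:
    - [[0.2, -0.01, 0], [0, 0, 0]]
    - [[0.5, -0.02, 0], [0, 0, 0]]
    - [[0.8, -0.03, 0], [0, 0, 0]]
    - [[1, -0.03, 0], [0, 0, 0]]
    - [[1, -0.03, 0], [0, 0, 0]]
    - [[1, -0.03, 0], [0, 0, 0]]
    - [[1, -0.03, 0], [0, 0, 0]]
    - [[0.8, -0.03, 0], [0, 0, 0]]
    - [[0.4, -0.01, 0], [0, 0, 0]]
    - [[0, 0, 0], [0, 0, 0]]

```text
clock: 7.2
tool_pos: [0.5654, 0.19, 0.1956]
eef_rot: [0.719, 0.695, 0.0, 0.0]
contact_force: [0.1, 0.2, -2.4]
opening: 0.154
finger_force: 25.0
```

step_arm:
  increments:
    - [[0.5, 0, 1], [0, 0, 0]]
    - [[1, 0, 2], [0, 0, 0]]
    - [[1, -0.5, 2], [0, 0, 0]]
    - [[1, -1.5, 2], [0, 0, 0]]
    - [[0.5, -2.5, 1.5], [0, 0, 0]]
    - [[0, -3.5, 1], [0, 0, 0]]
    - [[0, -4, 0.5], [0, 0, 0]]
    - [[0, -4, 0], [0, 0, 0]]
    - [[0, -4, 0], [0, 0, 0]]
    - [[0, -4, 0], [0, 0, 0]]

```text
clock: 8.2
tool_pos: [0.604, -0.0512, 0.2958]
eef_rot: [0.719, 0.695, -0.0, -0.0]
contact_force: [0.9, -0.2, -2.9]
opening: 0.156
finger_force: 25.0
```

step_arm:
  increments:
    - [[0, -4, 0], [0, 0, 0]]
    - [[-1, -4, 0], [0, 0, 0]]
    - [[-1.5, -4, 0], [0, 0, 0]]
    - [[-2, -4, 0], [0, 0, 0]]
    - [[-2, -3, 0], [0, 0, 0]]
    - [[-2, -2, 0], [0, 0, 0]]
    - [[-1.5, -1, 0], [0, 0, 0]]
    - [[-0.5, 0, 0], [0, 0, 0]]
    - [[0, 0, 0], [0, 0, 0]]
    - [[0, 0, 0], [0, 0, 0]]

```text
clock: 9.2
tool_pos: [0.501, -0.2682, 0.296]
eef_rot: [0.718, 0.696, 0.001, 0.0]
contact_force: [0.9, 0.5, -3.5]
opening: 0.161
finger_force: 25.0
```

step_arm:
  increments:
    - [[-0.4, -1.5, -0.5], [0, 0, 0]]
    - [[-0.4, -1.5, -1.5], [0, 0, 0]]
    - [[0, 0, -2.5], [0, 0, 0]]
    - [[0, 0, -3], [0, 0, 0]]
    - [[0, 0, -3], [0, 0, 0]]
    - [[0, 0, -2.5], [0, 0, 0]]
    - [[0, 0, -1.5], [0, 0, 0]]
    - [[0, 0, -0.5], [0, 0, 0]]
    - [[0, 0, 0], [0, 0, 0]]
    - [[0, 0, 0], [0, 0, 0]]

```text
clock: 10.2
tool_pos: [0.4923, -0.3006, 0.1461]
eef_rot: [0.719, 0.695, 0.0, 0.001]
contact_force: [0.3, -0.6, -3.8]
opening: 0.153
finger_force: 25.0
```

```bash
python3 - <<'E'
from h import *
p,d,W=cloud("scene"); cv2.imwrite("pics/s3.png",p[...,::-1])
s=r.get_state(); print(s["tool_pos"],s["contact_force"],s["moment"])
h=cv2.cvtColor(p,cv2.COLOR_RGB2HSV)
m=(h[...,0]>5)&(h[...,0]<15)&(h[...,1]>190)&(h[...,2]>100)&(W[...,2]>.01)&(abs(W[...,0]-.5)<.1)&(abs(W[...,1]+.3)<.1)
q=W[m];print(len(q),np.nanpercentile(q,[1,50,99],axis=0).round(3).tolist())
E
```

```text
[ 0.49248875 -0.3005152   0.14640632] [ 0.01364541  0.18300228 -2.82241541] [ 0.00693948 -0.04000329  0.03812441]
3022 [[0.486, -0.343, 0.027], [0.492, -0.307, 0.06], [0.547, -0.26, 0.138]]
```

View pics/s3.png

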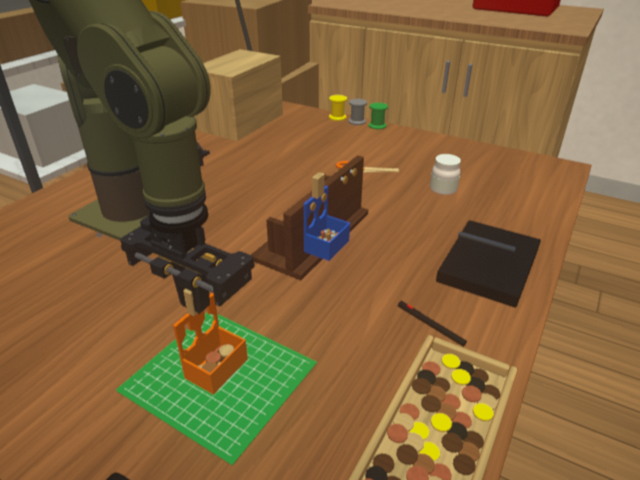

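The orange tray is held upright over the mat at about (213,350), and the blue tray still hangs at (327,235). The tray underside is about 25 mm up, 21 to 22 mm above the mat, so I lower it slowly.

step_arm:
  increments:
    - [[0, 0.1, -0.3], [0, 0, 0]]
    - [[0, 0, -0.5], [0, 0, 0]]
    - [[0, 0, -0.5], [0, 0, 0]]
    - [[0, 0, -0.3], [0, 0, 0]]
    - [[0, 0, -0.2], [0, 0, 0]]
    - [[0, 0, -0.1], [0, 0, 0]]
    - [[0, 0, -0.1], [0, 0, 0]]
    - [[0, 0, 0], [0, 0, 0]]
    - [[0, 0, 0], [0, 0, 0]]
    - [[0, 0, 0], [0, 0, 0]]

```text
clock: 11.25
tool_pos: [0.4915, -0.2989, 0.1271]
eef_rot: [0.719, 0.695, -0.0, 0.0]
contact_force: [-4.6, 0.9, 9.1]
opening: 0.156
finger_force: 25.0
```

step_arm:
  increments:
    - [[0, 0, 0], [0, 0, 0]]
    - [[0, 0, 0], [0, 0, 0]]
    - [[0, 0, 0], [0, 0, 0]]
    - [[0, 0, 0], [0, 0, 0]]
    - [[0, 0, 0], [0, 0, 0]]
    - [[0, 0, 0], [0, 0, 0]]
    - [[0, 0, 0], [0, 0, 0]]
    - [[0, 0, 0], [0, 0, 0]]
    - [[0, 0, 0], [0, 0, 0]]
    - [[0, 0, 0], [0, 0, 0]]
  grip_force: 4

```text
clock: 12.25
tool_pos: [0.4913, -0.299, 0.1266]
eef_rot: [0.719, 0.695, -0.001, -0.0]
contact_force: [-3.0, 1.0, 5.4]
opening: 0.157
finger_force: 4.0
```

step_arm:
  increments:
    - [[0, 0, 0], [0, 0, 0]]
    - [[0, 0, 0], [0, 0, 0]]
    - [[0, 0, 0], [0, 0, 0]]
    - [[0, 0, 0], [0, 0, 0]]
    - [[0, 0, 0], [0, 0, 0]]
    - [[0, 0, 0], [0, 0, 0]]
    - [[0, 0, 0], [0, 0, 0]]
    - [[0, 0, 0], [0, 0, 0]]
    - [[0, 0, 0], [0, 0, 0]]
    - [[0, 0, 0], [0, 0, 0]]
  fingers: 0.6

```text
clock: 13.25
tool_pos: [0.4919, -0.2989, 0.1257]
eef_rot: [0.719, 0.695, 0.0, 0.0]
contact_force: [-0.7, -0.3, -0.9]
opening: 0.599
finger_force: 0.0
```

step_arm:
  increments:
    - [[0, 0, 0.5], [0, 0, 0]]
    - [[0, 0, 1], [0, 0, 0]]
    - [[0, 0, 2], [0, 0, 0]]
    - [[0, 0, 2], [0, 0, 0]]
    - [[0, 0, 2], [0, 0, 0]]
    - [[0, 0, 2], [0, 0, 0]]
    - [[0, 0, 2], [0, 0, 0]]
    - [[0, 0, 1], [0, 0, 0]]
    - [[0, 0, 0], [0, 0, 0]]
    - [[0, 0, 0], [0, 0, 0]]

```text
clock: 14.25
tool_pos: [0.4915, -0.299, 0.2504]
eef_rot: [0.719, 0.695, -0.0, -0.0]
contact_force: [-0.8, -0.4, -0.2]
opening: 0.598
finger_force: 0.0
```

```bash
python3 - <<'E'
from h import *
p,d,W=cloud("scene"); cv2.imwrite("pics/s4.png",p[...,::-1])
s=r.get_state(); print(s["clock"],s["tool_pos"],s["contact_force"])
h=cv2.cvtColor(p,cv2.COLOR_RGB2HSV)
m=(h[...,0]>5)&(h[...,0]<15)&(h[...,1]>190)&(h[...,2]>100)&(W[...,2]>.0)&(abs(W[...,0]-.5)<.1)&(abs(W[...,1]+.3)<.1)
print(np.nanpercentile(W[m],[1,50,99],axis=0).round(3).tolist())
E
```

```text
14.3 [ 0.49126263 -0.29884176  0.24997465] [-0.19209982  0.73066399 -0.07544464]
[[0.485, -0.342, 0.008], [0.491, -0.304, 0.041], [0.546, -0.258, 0.12]]
```

View pics/s4.png

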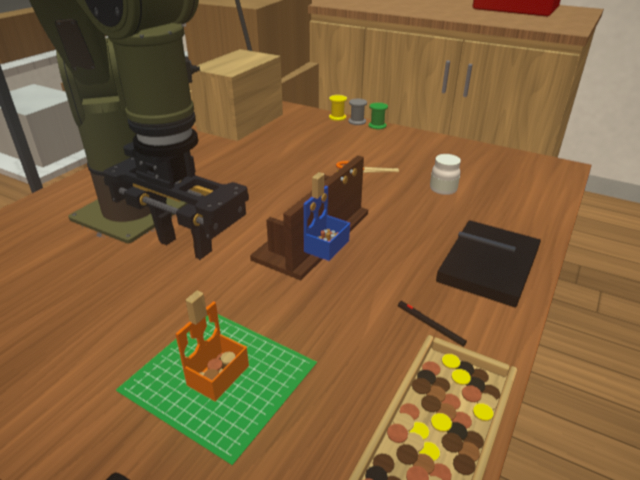

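The orange tray stands upright mid-mat at about (213,355), released, the blue tray still hangs at (327,235), and the gripper is clear.

```bash
python3 -c "
from plant import r
print(r.finish_job())"
```

```text
the job is handed in; nothing more can be done
None
```

The orange tray is off its studs and standing upright around the middle of the green mat, the blue tray still hangs on the board, and the job was handed in at about 14 s (no verdict came back).

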